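# Spread the cartons in the counter showcase

### The job

Slide the glass cover of the yellow counter showcase all the way open, spread the heap of four medicine cartons so that they lie flat in a single layer on the bay's floor, one out towards each corner of the bay, then slide the cover fully shut again. Leave the other things on the counter where they are.

Things in the scene. Friction and masses are not known exactly. Their poses are not given: they have to be found in the camera images.
- case: low fixed showcase, 260 (x) x 500 (y) x 88 mm high, yellow walls with aluminium rails on the two long sides (rail tops 88 mm above the counter). Its -y half is an open bay, inside 240 x 240 mm, walled all round, floor 15 mm above the counter; its +y half is a solid green deck. Origin: centre of its underside, on the counter; x across, y along the rails from bay to deck
- bay (a point): centre of the bay's white floor, 15 mm above the counter; axes as the case's. It is 120 mm to each inner wall; the rail tops are 73 mm above it
- cover (a joint): travel in m of the glass cover along the case's +y: 0 = fully shut over the bay, 0.24 = fully open over the deck. It may start slightly ajar; it slides with about 2 N and stays where it is left
- cover_handle (a point): centre of the top of the black handle bar on the glass cover (moves with it): bar 110 mm along the case's x, 14 mm thick along y, standing 25 mm above the glass. The glass top (6 mm thick, 232 x 250 mm, aluminium end strips) is 83 mm above the counter, the bar's top 108 mm. The bar stands 50 mm in from the cover's -y end
- carton_a: medicine carton, a rigid box 90 x 30 x 30 mm (long along its own x), about 60 g, white with one band in red; origin at the centre of the box. Starts at the bottom of the heap
- carton_b: medicine carton, a rigid box 90 x 30 x 30 mm (long along its own x), about 60 g, white with one band in blue; origin at the centre of the box. Starts on top of the heap, crosswise on a and c
- carton_c: medicine carton, a rigid box 90 x 30 x 30 mm (long along its own x), about 60 g, white with one band in orange; origin at the centre of the box. Starts at the bottom of the heap, parallel to a, with a gap of about 42 mm between them
- carton_d: medicine carton, a rigid box 90 x 30 x 30 mm (long along its own x), about 60 g, white with one band in green; origin at the centre of the box. Starts on top of the heap, parallel to b, with a gap of about 42 mm between them
- shampoo: blue bottle, 56 mm diameter, 170 mm tall, bystander; origin at the centre of its underside
- cream_tub: round tub, 90 mm diameter, 70 mm tall, bystander; origin at the centre of its underside
- ledger: flat orange folder, 220 x 160 x 20 mm, bystander; origin at the centre of its underside

How it is judged:
By the outcome, as a careful person would: the job done as asked, in the order asked, and still so for the second after the job is handed in, with the robot touching nothing.
It also fails if it takes over 72 s, if anything falls off the work surface, if the arm or the gripper's body presses on something with over 40 N, if the wrist force passes 120 N, or if a joint passes its speed limit or range.

### The arm

A 7-joint arm with a two-finger parallel gripper is mounted at the origin on the work surface. World frame = base frame: x ahead of the robot, y to its left, z up, the work surface at z = 0. Lengths are in m, angles in rad, forces in N, time in s.
With the tool pointing down it reaches from about 0.425 to 0.925 m from the base axis. Payload 6.8 kg.
Tool frame: the origin (TCP) lies on the front face of the gripper's body, between the roots of the fingers; the fingertips stand 73 mm ahead of it and the grasp point (between the pads) lies 54 mm ahead of it (env.nose_length is the distance from the TCP to the fingertips, in m); z points along the fingers, y is the direction in which the jaws open and shut (so a half turn about z gives the same grasp; the last joint's range is limited). The gripper opens to 85 mm and grips with 20 to 120 N. Pads are 22 mm wide; open, the fingers measure 114 mm over their backs; the gripper's body (76 mm by 85 mm) begins 54 mm behind the grasp point. The pads swing forward as they close: fully open they stand 13 mm farther back than shut.
Start: joints at [-1.334, 0.477, 0.022, 1.555, -0.011, 1.109, -0.083], TCP at [0.228, 0.635, 0.304] pointing down, gripper open.
Joint ranges: [-2.96, 2.96], [-0.34, 2.1], [-1.41, 1.46], [0.24, 2.44], [-1.37, 4.51], [0.17, 1.92], [-2.96, 2.96]. Speed limits (rad/s): [2.39, 2.39, 3.14, 3.14, 3.14, 3.14, 3.14].

### API

Orientations are given as a unit quaternion [w, x, y, z].
In Python, from cell import env, kin, camera, calibration, job gives the robot as it stands. The module is installed in compiled form; this text tells all that it offers. Calls block until the motion is done:
- env.reach(position, orientation): joint-space move of the TCP to a pose.
- env.movel(position, velocity=0.15, rot=None, stop_force=None): straight line of the TCP; rot=None keeps the orientation; velocity is the mean speed in m/s. With stop_force (N) it stops when the force on the tool has changed by that much, and returns True; else False.
- env.goto_joints(angles): joint-space move.
- env.grip(opening, f_grip=None): finger opening in m; f_grip is the grip in N (None keeps the last); returns when the fingers have stopped.
- env.dwell(seconds).
- kin.inverse_kinematics(position, orientation): joint angles nearest the present ones, or None.
- env.get_state(): the state.
- camera(name): name is "scene" or "top" or "wrist"; returns (picture, depth): 420x560x3 uint8, blue, green, red; 420x560 float32, m along the optical axis (not along the pixel's ray), 0 where there is no reading.
- calibration(name): a dict with "fx", "fy", "cx", "cy" (pixels), "rvec" (rotation vector, rad) and "tvec" (3), from world to camera coordinates, as OpenCV has them. Camera axes: x right, y down, z forward; pixel columns grow to the right and rows downward; lengths in m; the calibration is good to about 2 mm. A picture is of the moment at which its call begins: read the wrist's pose just before it. calibration takes no time and is no camera call; for the wrist camera it gives the pose at the moment of the call.
A pose or a line that the arm cannot do raises env.PlanningError and nothing moves.
- job.job_done(): hands the job in, once; it reports no verdict.
The state is a dict: "time": time; "qpos": joint angles; "joint_velocities": joint speeds; "joint_torque": joint torques, N m; "tcp_pos": TCP position; "orientation": TCP orientation; "force": force on the tool from outside, world axes, zero at the start; "torque": the same for the moment, N m; "opening": finger opening in m.
Only numpy, scipy, OpenCV 4.12 (cv2) and the standard library are available. Lean on these libraries where they do the work, as an engineer would, in place of code of your own. Each camera call takes 0.05 s, during which the arm holds its last target. There are 200 camera calls.

## Working session

There is one attempt and no reset: what is moved stays moved. The work goes in short steps, each a Python script; the robot and the scene stay as the last script left them, time stands still between calls to the robot, and variables do not carry over. Pictures are saved under pics/ and viewed, about 8 in all and at most 12, crops included, and the job is handed in when it is done.

```bash
mkdir -p pics; ls; python3 - <<'E'
from cell import env,camera,calibration
import cv2,numpy as np
for n in ("scene","top"):
    im,d=camera(n); cv2.imwrite(f"pics/{n}0.png",im); np.save(f"{n}0.npy",d)
    c=calibration(n); R=cv2.Rodrigues(np.array(c['rvec'],float))[0]; print(n,c,-R.T@np.array(c['tvec']).ravel())
print(env.get_state(), env.nose_length)
E
```

```text
pics
scene {'fx': 382.15738683005776, 'fy': 382.15738683005776, 'cx': 281.62493031977107, 'cy': 211.68696766428144, 'rvec': array([ 0.84539022,  2.45942062, -1.22948555]), 'tvec': array([ 0.47519002, -0.1486296 ,  1.38568294])} [1.08696568 0.67063244 0.73264674]
top {'fx': 469.5878291262605, 'fy': 469.5878291262605, 'cx': 276.6260997730951, 'cy': 214.25456313183486, 'rvec': array([ 2.07805186, -2.14243938,  0.22510783]), 'tvec': array([0.02189541, 0.58355247, 1.47023165])} [0.26264767 0.01082442 1.55996572]
{'time': 0.1, 'qpos': array([-1.33411029,  0.47772541,  0.02235652,  1.55632964, -0.01148526,
        1.10933063, -0.08313224]), 'joint_velocities': array([-7.90607479e-05, -1.67271324e-03, -5.88146482e-04, -2.91046557e-03,
       -1.22200886e-03, -4.76867324e-04,  5.28757653e-04]), 'joint_torque': array([ 4.56798618e-03, -5.97765326e+01,  1.61389131e+00, -2.81956351e+01,
        1.28733294e-02,  5.07062359e-03, -1.14539682e-05]), 'tcp_pos': array([0.22802032, 0.63488223, 0.30302747]), 'orientation': array([-7.28925787e-05,  1.71549056e-01,  9.85175227e-01, -8.29111597e-04]), 'force': array([0.83635812, 0.24328155, 0.58597559]), 'torque': array([-0.03259967,  0.02102039, -0.02414156]), 'opening': 0.08540205915214673} 0.0726
```

View pics/scene0.png

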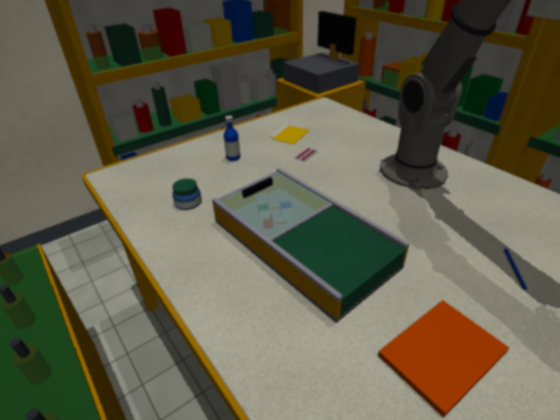

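View pics/top0.png

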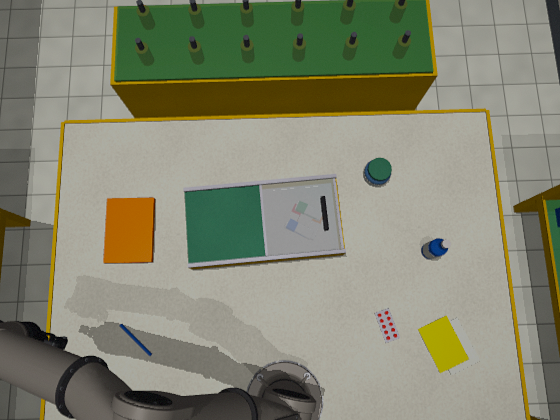

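Top view: the case's bay is on the right with the handle at (324,213), and the deck is on the left. The tub is at (378,170), the shampoo at (434,248) and the ledger at (130,230). Next I'll fit the case from depth and the handle by colour.

```bash
cat > h.py <<'E'
import cv2,numpy as np
from cell import env,kin,camera,calibration,job
def cal(n):
    c=calibration(n); R=cv2.Rodrigues(np.array(c['rvec'],float))[0]; t=np.array(c['tvec'],float).ravel()
    return c,R,t
def cloud(d,c,R,t):
    v,u=np.mgrid[:d.shape[0],:d.shape[1]]
    P=np.stack([(u-c['cx'])/c['fx']*d,(v-c['cy'])/c['fy']*d,d],-1)
    return (P-t)@R
def ray(uv,z,c,R,t):
    uv=np.atleast_2d(np.asarray(uv,float))
    r=np.c_[(uv[:,0]-c['cx'])/c['fx'],(uv[:,1]-c['cy'])/c['fy'],np.ones(len(uv))]@R
    o=-R.T@t
    return o+r*((z-o[2])/r[:,2])[:,None]
E
python3 - <<'E'
from h import *
im=cv2.imread("pics/top0.png"); d=np.load("top0.npy"); k=cal("top"); W=cloud(d,*k)
print("table z",np.median(W[290:310,200:240,2]),"deck z",np.median(W[200:250,200:250,2]),"bay",np.median(W[225:245,320:335,2]))
m=(d>0)&(W[...,2]>.07)&(W[...,2]<.1); m[:165]=0;m[285:]=0;m[:,:170]=0;m[:,355:]=0
pts=W[m][:,:2].astype(np.float32); print(m.sum(),cv2.minAreaRect(pts))
m2=m.astype(np.uint8)
# colour: handle
hm=((im.max(2)<45)).astype(np.uint8); hm[:185]=0;hm[245:]=0;hm[:,:300]=0;hm[:,340:]=0
p=np.argwhere(hm)[:,::-1]; print(len(p),cv2.minAreaRect(p.astype(np.float32)))
r=ray(p,.108,*k)[:,:2]; print("handle",r.mean(0),cv2.minAreaRect(r.astype(np.float32)))
hsv=cv2.cvtColor(im,cv2.COLOR_BGR2HSV)
g=cv2.inRange(hsv,(60,80,40),(95,255,255)); g[:165]=0;g[285:]=0;g[:,:170]=0;g[:,300:]=0
p=np.argwhere(g)[:,::-1]; r=ray(p,.07,*k)[:,:2]; print("deck",cv2.minAreaRect(r.astype(np.float32)))
cv2.imwrite("pics/c1.png",np.vstack([cv2.resize(im[165:280,175:355],None,fx=4,fy=4)]))
E
```

```text
table z -0.00015161659667736773 deck z 0.07393192527058787 bay 0.08338022354424207
11637 ((0.5635340809822083, 0.0487709641456604), (0.26203763484954834, 0.5012473464012146), 3.7104897499084473)
140 ((324.22186279296875, 212.58978271484375), (33.24099349975586, 4.202883720397949), 83.41805267333984)
handle [ 0.57342099 -0.14640061] ((0.5752847790718079, -0.14632630348205566), (0.10738949477672577, 0.013239228166639805), 3.5430121421813965)
deck ((0.5587722659111023, 0.17520298063755035), (0.23327894508838654, 0.24361714720726013), 3.6292927265167236)
```

View pics/c1.png

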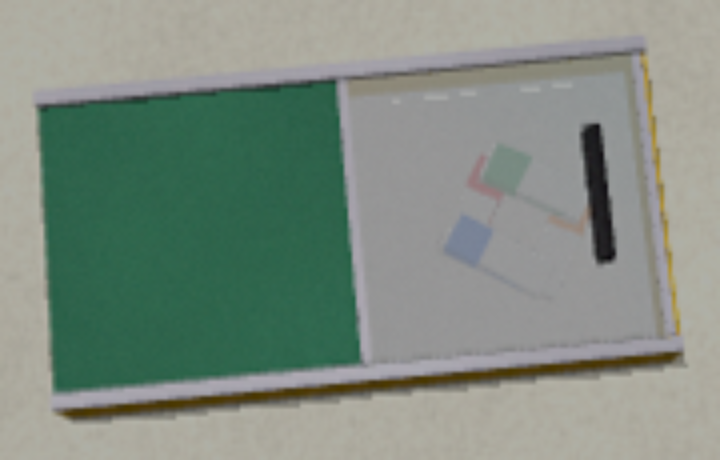

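The case fit gives centre (0.5635, 0.0488), yaw 3.7° and size 262×501, which matches the spec. The handle is about 4 mm ajar. I'll push the handle open with closed fingers, then look at the bay with the wrist camera.

```bash
cat >> h.py <<'E'
from scipy.spatial.transform import Rotation as Ro
C0=np.array([.5635,.0488]); YAW=np.radians(3.7)
A=np.array([[np.cos(YAW),-np.sin(YAW)],[np.sin(YAW),np.cos(YAW)]])
def w(x,y): return C0+A@[x,y]          # case -> world xy
def bay(xy): return (np.asarray(xy)-C0)@A+[0,.125]   # world -> bay frame
def q(phi):                             # tool down, jaws along world angle phi
    s,c=np.sin(phi),np.cos(phi)
    return Ro.from_matrix(np.array([[-s,c,0],[c,s,0],[0,0,-1]])).as_quat()[[3,0,1,2]]
def T(): return round(env.get_state()['time'],1)
N=env.nose_length
E
python3 - <<'E'
from h import *
phi=np.pi/2+YAW
env.grip(0.0)
z=.091+N
env.reach([*w(0,-.234),z+.05],q(phi)); print(T(),env.get_state()['tcp_pos'])
env.movel([*w(0,-.234),z],velocity=.2)
h=env.movel([*w(0,.10),z],velocity=.12,stop_force=14)
s=env.get_state(); p=s['tcp_pos']; print(h,T(),bay(p[:2])-[0,.125],s['force'])
E
```

```text
4.0 [ 0.57900653 -0.18380818  0.21356576]
True 6.3 [-0.00023161  0.02034491] [ 1.49329743 -4.46844792  2.33093235]
```

```bash
python3 - <<'E'
from h import *
phi=np.pi/2+YAW
p=env.get_state()['tcp_pos']
env.movel([*w(0,.008),p[2]],velocity=.2)
env.reach([*w(0,-.125),.38],q(phi)); env.grip(.085)
env.dwell(.2)
k=cal("wrist"); im,d=camera("wrist"); cv2.imwrite("pics/w1.png",im); np.save("w1.npy",d)
np.savez("w1k.npz",**{a:np.asarray(b) for a,b in k[0].items()})
print(T(), env.get_state()['tcp_pos'])
E
```

```text
8.6 [ 0.57156497 -0.07595632  0.38002281]
```

View pics/w1.png

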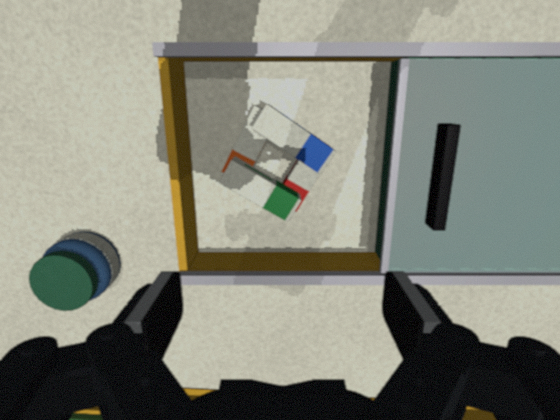

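Cover open. The heap shows blue at (315,152) and green at (282,200) on top, running about 30° across the bay, with orange and red ends below. I'll segment it by height from the depth.

```bash
cat >> h.py <<'E'
def layer(im,d,k,lo,hi,mn=150):
    W=cloud(d,*k); B=(W[...,:2]-C0)@A+[0,.125]
    m=((d>0)&(W[...,2]>lo)&(W[...,2]<hi)&(abs(B)<.112).all(-1)).astype(np.uint8)
    n,l,st,_=cv2.connectedComponentsWithStats(m,connectivity=4); hsv=cv2.cvtColor(im,cv2.COLOR_BGR2HSV); out=[]
    for i in range(1,n):
        if st[i,4]<mn: continue
        s=l==i; (c,(a,b),t)=cv2.minAreaRect(B[s].astype(np.float32))
        if a<b: a,b,t=b,a,t+90
        hh=hsv[s]; hh=hh[(hh[:,1]>130)&(hh[:,2]>60)][:,0]
        out.append((np.round(c,4),round(a,4),round(b,4),round(t%180,1),round(float(np.median(W[s][:,2])),4),int(st[i,4]),np.median(hh) if len(hh)>8 else None))
    return out
E
python3 - <<'E'
from h import *
c=dict(np.load("w1k.npz")); k=(c,cv2.Rodrigues(c['rvec'])[0],c['tvec'].ravel())
im=cv2.imread("pics/w1.png"); d=np.load("w1.npy")
for r in [(.068,.085),(.035,.055)]:
    print(r); [print(o) for o in layer(im,d,k,*r,mn=60)]
W=cloud(d,*k); print("floor",np.median(W[225:240,300:360,2]))
for u,v in [(165,50),(397,50),(375,60),(185,250)]: print((u,v),np.round(bay(W[v,u,:2]),3),W[v,u,2].round(3))
E
```

```text
(0.068, 0.085)
(array([-0.0371,  0.0123]), 0.0898, 0.0304, 56.6, 0.0755, 2409, np.float64(109.0))
(array([ 0.0199, -0.0247]), 0.09, 0.0307, 59.3, 0.0755, 2198, np.float64(67.0))
(0.035, 0.055)
(array([-0.0229, -0.0333]), 0.0894, 0.0456, 152.1, 0.0455, 1161, np.float64(11.0))
(array([0.0156, 0.0183]), 0.0617, 0.0519, 34.7, 0.0456, 813, np.float64(1.0))
floor 0.01590651921303099
(165, 50) [-0.123 -0.112] 0.09
(397, 50) [-0.123  0.109] 0.089
(375, 60) [-0.121  0.104] 0.03
(185, 250) [ 0.09  -0.114] 0.077
```

b is at bay (-37,12) mm and 57°, d at (20,-25) and 59°. a lies on the +y side and c on the -y side at about 150°. Keeping the orientations, b goes to (-,+), d to (+,-), a to (+,+) and c to (-,-).

```bash
cat >> h.py <<'E'
ZL=.092
def wb(xy): return w(xy[0],xy[1]-.125)
def pick_place(src,ang,dst,zp,lift,turn=None,zd=ZL+.001,op=.05,rel=.042):
    """ang: long axis in bay frame (deg); turn: new long axis angle"""
    def f(a):
        phi=np.radians(a+90)+YAW
        return min([phi-np.pi,phi,phi+np.pi],key=lambda p:abs(p-1.63))
    q0=q(f(ang)); q1=q0 if turn is None else q(f(turn))
    env.grip(op)
    env.reach([*wb(src),zp+.06],q0)
    hit=env.movel([*wb(src),zp],velocity=.12,stop_force=12)
    env.grip(0.0,25); print(T(),"hit",hit,"opening",env.get_state()['opening'])
    env.movel([*wb(src),zp+lift],velocity=.12)
    env.movel([*wb(dst),zp+lift],velocity=.15,rot=None if turn is None else q1)
    hit=env.movel([*wb(dst),zd],velocity=.08,stop_force=10)
    print("down",hit,env.get_state()['tcp_pos'][2])
    env.grip(rel)
    p=env.get_state()['tcp_pos']; env.movel([p[0],p[1],.17],velocity=.2); print(T())
def look(name,z=.38):
    env.reach([*w(0,-.125),z],q(np.pi/2+YAW)); env.dwell(.15)
    k=cal("wrist"); im,d=camera("wrist"); cv2.imwrite(f"pics/{name}.png",im)
    for r in [(.065,.095),(.03,.06)]:
        print(r); [print(o) for o in layer(im,d,k,*r,mn=60)]
    print(T())
E
python3 - <<'E'
from h import *
for xy,a in [((-.037,.0123),57),((-.074,.068),57),((.074,-.068),59),((.066,.07),150),((-.066,-.07),150)]:
    phi=np.radians(a+90)+YAW; phi=min([phi-np.pi,phi,phi+np.pi],key=lambda p:abs(p-1.63))
    j=kin.inverse_kinematics([*wb(xy),ZL],q(phi)); print(phi,None if j is None else np.round(j,2))
pick_place((-.0371,.0123),56.8,(-.074,.068),ZL+.030,.016)
look("w2")
E
```

```text
2.6302111827554544 [-0.01  0.55  0.02  2.03 -0.02  0.55  2.66]
2.6302111827554544 [-0.38  0.53  0.35  2.15 -0.37  0.51  2.88]
2.665117767795341 [ 0.25  0.71 -0.18  1.71  0.18  0.74  2.64]
1.111774733520388 [-0.5   0.75  0.58  1.83 -0.58  0.74  1.51]
1.111774733520388 [-0.25  0.62  0.55  2.07 -0.57  0.6   1.8 ]
10.9 hit False opening 0.029759138428929285
down True 0.10357271994236966
13.0
(0.065, 0.095)
(array([ 0.0198, -0.0247]), 0.0902, 0.0308, 59.4, 0.0755, 2252, np.float64(67.0))
(0.03, 0.06)
(array([-0.0699,  0.0671]), 0.0902, 0.0306, 56.9, 0.0454, 2290, np.float64(109.0))
(array([-0.0083, -0.0073]), 0.1053, 0.09, 61.4, 0.0455, 3216, np.float64(9.0))
14.1
```

View pics/w2.png

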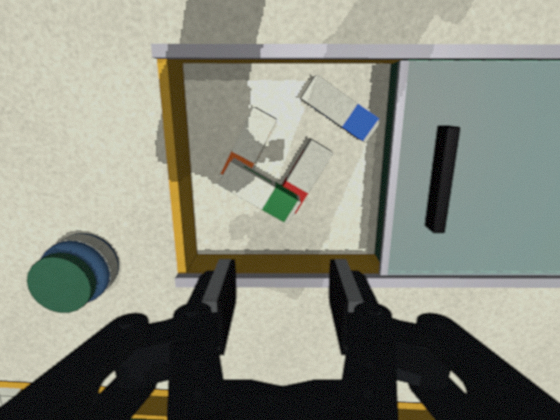

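b landed flat at (-70,67) mm, though the descent stopped 10 mm early, probably because the outer finger knuckle met the rail lip. I'll place the others slightly further from the walls.

```bash
python3 - <<'E'
from h import *
pick_place((.0198,-.0247),59.3,(.065,-.064),ZL+.030,.016)
look("w3")
E
```

```text
16.2 hit False opening 0.02942346805417691
down True 0.09251078542969476
18.4
(0.065, 0.095)
(0.03, 0.06)
(array([-0.0699,  0.067 ]), 0.09, 0.0304, 57.0, 0.0454, 2299, np.float64(109.0))
(array([-0.026, -0.04 ]), 0.0901, 0.0302, 151.6, 0.0456, 2048, np.float64(11.0))
(array([0.0099, 0.0244]), 0.0902, 0.0306, 149.7, 0.0455, 2006, np.float64(1.0))
(array([ 0.0632, -0.0635]), 0.0901, 0.0312, 59.2, 0.0455, 1959, np.float64(67.0))
19.6
```

```bash
python3 - <<'E'
from h import *
pick_place((.0099,.0244),149.7,(.062,.064),ZL,.012)
pick_place((-.026,-.040),151.6,(-.062,-.064),ZL,.012)
look("w4")
E
```

```text
21.7 hit False opening 0.029367469215803826
down True 0.09239754611258534
23.6
25.4 hit False opening 0.02945034425966115
down True 0.09238238442318371
27.1
(0.065, 0.095)
(0.03, 0.06)
(array([-0.0609, -0.0636]), 0.0901, 0.0307, 151.6, 0.0455, 2283, np.float64(11.0))
(array([-0.0699,  0.067 ]), 0.0901, 0.0304, 57.0, 0.0455, 2299, np.float64(109.0))
(array([0.061 , 0.0625]), 0.0904, 0.0311, 149.5, 0.0453, 1933, np.float64(1.0))
(array([ 0.0631, -0.0635]), 0.09, 0.0318, 59.1, 0.0454, 1955, np.float64(67.0))
28.2
```

View pics/w4.png

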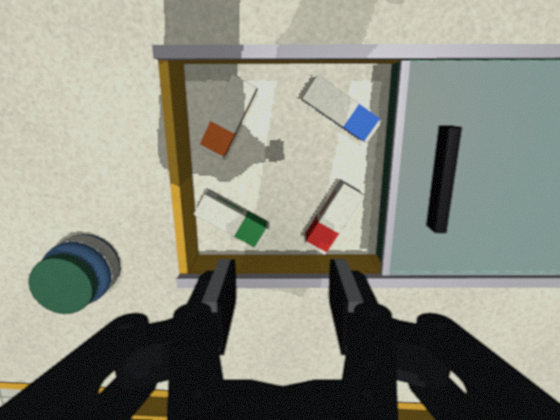

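All four lie flat, one in each quadrant. Now to close the cover.

```bash
python3 - <<'E'
from h import *
phi=np.pi/2+YAW; z=.091+N
env.grip(0.0)
env.reach([*w(0,.082),z+.05],q(phi)); env.movel([*w(0,.082),z],velocity=.15)
for i in range(2):
    h=env.movel([*w(0,-.215),z],velocity=.12,stop_force=14)
    p=env.get_state()['tcp_pos']; print(h,T(),bay(p[:2])-[0,.125])
env.movel([*w(0,-.165),z],velocity=.15)
env.reach([*w(0,-.10),.40],q(phi)); env.dwell(.2)
k=cal("wrist"); im,d=camera("wrist"); cv2.imwrite("pics/w5.png",im)
W=cloud(d,*k); B=(W[...,:2]-C0)@A
hm=(d>0)&(W[...,2]>.1)&(W[...,2]<.115)&(abs(B[...,0])<.08)&(abs(B[...,1])<.25)
print("handle",cv2.minAreaRect(B[hm].astype(np.float32)),hm.sum(),T())
E
```

```text
True 32.1 [-9.12921338e-05 -1.79034193e-01]
True 32.4 [ 1.38468155e-04 -1.79570644e-01]
handle ((-0.001170039176940918, -0.19929775595664978), (0.10856335610151291, 0.01457756944000721), 0.09544455260038376) 1480 33.8
```

View pics/w5.png

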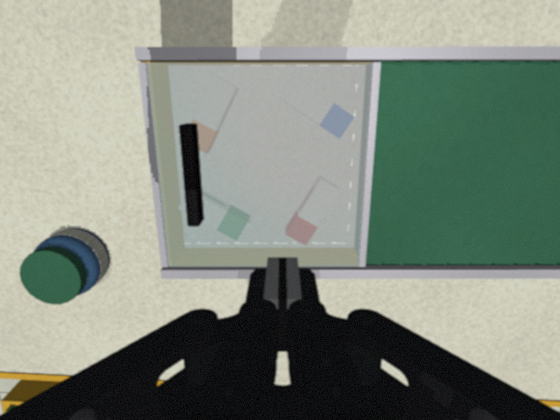

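The cover is shut against its stop: the handle is at case y = -199 mm, against -200 nominal. The cartons are still spread under the glass.

```bash
python3 -c "
from h import *
print(T()); job.job_done()"
```

```text
33.8
the job is handed in; nothing more can be done
```

The cover was slid fully open, the four cartons spread one to each corner of the bay, and the cover slid shut again. I handed the job in at 33.8 s of the 72 s allowed.

- **Cartons:** the last depth check before closing showed all four flat, with tops about 30 mm above the bay floor. Their centres in the bay were a (61, 63), b (-70, 67), c (-61, -64) and d (63, -64) mm. The picture after closing shows them still spread under the glass.
- **Cover:** both the opening and closing pushes ended at a hard stop. After closing, the handle measured 199.3 mm towards the bay end from the case centre, against about 200 mm expected for fully shut.
- **One disagreement:** while lowering b, the 10 N force stop triggered about 10 mm early, probably because a finger brushed the rail. So b dropped the last bit and landed about 4 mm from its target, but flat and clear of the others. I placed the other three slightly further from the walls. Their descents also tripped the force stop, but at the planned height, within 1 mm.
- **Other things:** the arm worked only over the case, and the tub stands where it was in the later pictures. I did not measure the shampoo and ledger again.

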